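# Lever open the glass cabinet with a flat blade

### The job

Turn the cabinet's brass turn-button a quarter turn towards the cabinet's front so that it is clear of the glass lid, then take the flat blade from the leather mat, slip its tip into the gap under the lid's front edge and lever the lid up until it stands open by at least 60 degrees. Touch the lid only with the blade, never with the gripper. Finally lay the blade flat on the leather mat again, leaving the lid open and every other thing on the counter where it was.

Things in the scene. Friction and masses are not known exactly. Their poses are not given: they have to be found in the camera images.
- case: Teak cabinet fixed lying on its back, glass door upward as a lid; 160 (x) x 255 (y) x 66 mm high without lid, walls 12 mm. Origin: centre of underside; x runs from the front (pry gap, robot side) to the hinged back, z up. A cheek along its -y side (y -130 to -77 mm), 78 mm high, level with the shut lid's top, carries the turn-button.
- lid_panel: The lid: dark wood frame with glass pane, 158 mm from hinge to front edge, 200 mm wide (case y -75 to +125 mm), 12 mm thick, flat underside, 0.16 kg, no handle. Origin: middle of the hinge line, on the underside; it extends along its own -x, z points out of the glass. The friction hinge keeps it where it is left.
- lid (a joint): Opening angle of the lid in rad: 0 shut (level), grows as the front edge rises, stop at 1.75.
- lid_hinge (a point): Middle of the hinge line, 66 mm above the counter; fixed in the case frame at (78, 25, 66) mm. The line runs along the case's y.
- lid_edge (a point): Middle of the lid's front edge, on the underside; moves with the lid.
- pry_gap (a point): Middle of the mouth of the pry gap under the lid's front edge, at case (-80, 25, 61) mm: 100 mm wide (y), 10 mm high, from 56 (front wall's top) to 66 mm (lid's underside) above the counter, open through the 12 mm wall into the hollow cabinet, where nothing stands above 26 mm. The blade goes in along case +x.
- latch (a joint): Angle of the turn-button about its vertical pivot in rad: near 0 the bar points along the case's +y and lies over the lid, holding it shut; grows as its end swings to the case's front (-x); clear of the lid from 1.3; stops at -0.35 and 1.8. Light friction, stays where left.
- latch_pivot (a point): Pivot of the turn-button, at case (0, -100, 88) mm, the top of its bar. The brass bar is 62 mm long, 16 mm wide, 8 mm thick, 2 mm above the lid, and reaches 58 mm from the pivot.
- thumb (a point): Centre of the top of the button's upright thumb-post, 14 mm in diameter, standing 26 mm above the bar (88 to 114 mm above the counter), 48 mm from the pivot.
- blade: Loose flat blade tool, 180 mm long, 0.12 kg: horn handle 95 long, 22 wide, 24 mm high; plain steel blade 85 long, 28 wide, 3 mm thick in line with the handle. Origin on the handle's underside near the centre of mass: handle from x -75 to +20 mm, blade from +20 to +105 mm, blade's mid plane at z 12 mm.
- blade_tip (a point): Middle of the blade's end, at (105, 0, 12) mm of the blade tool.
- mat: Brown leather mat fixed on the counter, 260 mm (x) by 160 mm (y), 3 mm thick, on which the blade lies. Origin: centre of its underside.
- suanpan: Bystander: black lacquered abacus lying flat, 120 x 210 x 26 mm. Origin: centre of underside.
- whistle: Bystander: red tin whistle, 172 mm long along x, 15 mm high. Origin: underside near its middle.
- elephant: Bystander: grey soapstone elephant, 110 mm long, 73 mm tall, facing its -x. Origin: between its feet.
- magnifier: Bystander: brass magnifying glass with horn handle, 171 mm long along x, 78 mm across the lens, 14 mm high. Origin near its middle.
- mug: Bystander: white mug, 80 mm across and tall. Origin: centre of underside.
- beadjar: Bystander: amber glass jar, 70 mm across, 75 mm tall. Origin: centre of underside.
Things that resemble listed ones, but are neither listed nor needed, are in the scene too. There is more than one size of the blade; the job needs the largest.

How it is judged:
By the outcome, as a careful person would: the job done as asked, in the order asked, and still so for the second after the job is handed in, with the robot touching nothing.
It also fails if it takes over 72 s, if anything falls off the work surface, if the arm or the gripper's body presses on something with over 40 N, if the wrist force passes 120 N, or if a joint passes its speed limit or range.

### The arm

A 6-joint arm with a two-finger parallel gripper is mounted at the origin on the work surface. World frame = base frame: x ahead of the robot, y to its left, z up, the work surface at z = 0. Lengths are in m, angles in rad, forces in N, time in s.
With the tool pointing down it reaches from about 0.25 to 0.775 m from the base axis. Payload 4 kg.
Tool frame: the origin (TCP) lies midway between the tips of the shut fingers; the grasp point (between the pads) lies grip_point_offset behind it (grip_point_offset is the distance from the TCP to the grasp point, in m); z points along the fingers, y is the line along which they close (so a half turn about z gives the same grasp; the last joint's range is limited). The gripper opens to 94 mm and grips with 3 to 60 N. Pads are 16 mm wide; open, the fingers measure 119 mm over their backs; the gripper's body (75 mm by 177 mm) begins 78 mm behind the grasp point.
Start: joints at [1.054, 0.087, 1.371, -0, 1.684, -0.103], TCP at [0.221, 0.504, 0.206] pointing down, gripper open.
Joint ranges: [-3.1, 3.1], [-0.76, 2.03], [0.27, 2.55], [-1.08, 4.22], [0.17, 2.65], [-2.57, 2.57]. Speed limits (rad/s): [2.79, 2.79, 3.14, 3.14, 3.14, 3.14].

### API

Orientations are given as [roll, pitch, yaw] about the fixed x, y, z axes, in that order (R = Rz(yaw) Ry(pitch) Rx(roll)).
In Python, from bench import * gives the robot as it stands. The module is installed in compiled form; this text tells all that it offers.
- The arm moves only by the tool apply_moves, never from a script. Its argument "commands" is a list of rows, each a list of 7 numbers: the turn, a rotation vector about the world's x, y, z in rad, then the shift along the world's x, y, z in m, then the opening in per cent of the stroke, from 0 (shut) to 100 (fully open). In form: [[ax, ay, az, x, y, z, jaw], ...]. A call has exactly 5 rows; each row is the pose to reach, as a shift and turn from the pose commanded when the call began; what a row does not reach only later rows make up. A row lasts 1/10 s, in which the tool goes at most 50 mm and 8.59 degrees, less where a joint would pass 70% of its speed; a pose out of reach is approached as far as the arm can. A call with a gripper value outside its range is refused whole. The fingers move at their own pace and stop on an object; the grip force is fixed at half the most. Time passes only in rows, so rows that repeat a pose let the fingers close, or fill a call up. It gives the time, the measured TCP pose, the force, the opening and the grip force at its end, in the units of the state.
- get_obs(): the state, without advancing time (a new reading comes with each control period).
- snapshot(name): name is "scene" or "side" or "wrist"; returns a dict with "pixels" (480x640x3 uint8, red, green, blue), "vertical_fov" (degrees; the focal length in pixels is half the picture's height over the tangent of half this angle, whatever the lens; pixels are square), "cx", "cy" (the principal point, pixels), "k1" (the pictures are not rectified: a ray, as slopes to the right and down, at radius r is drawn at 1 + k1 r^2 times it, then the intrinsics apply), "rvec" (rotation vector, rad) and "tvec" (3), from world to camera coordinates, as OpenCV has them. Camera axes: x right, y down, z forward; pixel columns grow to the right and rows downward; lengths in m; the calibration is good to about 2 mm. A picture is of the moment at which its call begins. There is no depth.
- close_job(): hands the job in; it is judged then, once.
Trained networks look in the newest picture that a camera, given by its name, has taken for a name from the list of things; names that differ only in an ending like _2 or _b are one class to them, and where a whole thing is asked for, a point or a joint stands for the part that bears it (a point fixed in the world has none). Each returns a list of dicts, best first, with "score" (0 to 1); they miss things now and then, are a little off and sometimes report something else, mostly with a low value. They report only what shows in the picture. A call takes as long as a camera call. They do not tell look-alikes from the thing itself.
- masks_of(camera, query): "mask" (480x640 bool, what is visible of it) and "extent" ([left, top, right, bottom] in pixels, round what is visible of it).
- place_of(camera, query): "pixel" ([column, row] in pixels: a listed point, or the origin of a listed thing).
The state is a dict: "time": time; "joint_positions": joint angles; "qvel": joint speeds; "joint_torque": joint torques, N m; "tool_pos": TCP position; "ee_rot": TCP orientation; "wrist_force": force on the tool from outside, world axes, zero at the start; "wrist_torque": the same for the moment, N m; "width": finger opening in m; "finger_force": force on a finger pad.
Only numpy, scipy, OpenCV 4.12 (cv2) and the standard library are available. Lean on these libraries where they do the work, as an engineer would, in place of code of your own. Each camera call takes 0.05 s, during which the arm holds its last target. There are 200 camera calls.

## Working session

There is one attempt and no reset: what is moved stays moved. The work goes in short steps, Python scripts to look and compute and a tool call to move; the robot and the scene stay as the last step left them, time stands still between calls to the robot, and variables do not carry over. Pictures are saved under pics/ and viewed, at most 10 in all, crops included, and the job is handed in when it is done.

Besides the shell and the picture viewer there is one more tool, called after "Call:" by a JSON object that holds its "op" and its "data". apply_moves: Moves the arm, as the interface text tells. Its arguments: {"type":"object","properties":{"commands":{"type":"array"}},"required":["commands"]}

```bash
mkdir -p pics; cat > h.py <<'E'
from bench import *
import numpy as np, cv2
def snap(n,f=None):
    s=snapshot(n)
    if f: cv2.imwrite(f'pics/{f}.png',s['pixels'][:,:,::-1])
    return s
def ray(s,p):
    f=240/np.tan(np.radians(s['vertical_fov'])/2)
    d=(np.array(p,float)-[s['cx'],s['cy']])/f
    u=d.copy()
    for _ in range(30): u=d/(1+s['k1']*(u@u))
    R=cv2.Rodrigues(np.array(s['rvec'],float))[0]
    o=-R.T@np.array(s['tvec'],float).ravel(); v=R.T@np.array([u[0],u[1],1]); return o,v/np.linalg.norm(v)
def atz(s,p,z):
    o,v=ray(s,p); return o+v*(z-o[2])/v[2]
def proj(s,P):
    f=240/np.tan(np.radians(s['vertical_fov'])/2)
    R=cv2.Rodrigues(np.array(s['rvec'],float))[0]
    c=R@np.array(P,float)+np.array(s['tvec'],float).ravel(); u=c[:2]/c[2]
    return u*(1+s['k1']*(u@u))*f+[s['cx'],s['cy']]
def tri(*sp):
    A=np.zeros((3,3));b=np.zeros(3);L=[]
    for s,p in sp:
        o,v=ray(s,p);M=np.eye(3)-np.outer(v,v);A+=M;b+=M@o;L.append((o,v))
    X=np.linalg.solve(A,b); return X,[round(float(np.linalg.norm((np.eye(3)-np.outer(v,v))@(X-o))),4) for o,v in L]
E
python3 - <<'E'
from h import *
np.set_printoptions(precision=4,suppress=True)
print(get_obs())
try:
    import bench; print([ (k,getattr(bench,k)) for k in dir(bench) if 'offset' in k])
except Exception as e: print(e)
for c in ['scene','side']:
    s=snap(c,c+'0'); print(c,ray(s,[320,240]))
    for q in ['blade','blade_tip','latch_pivot','thumb','pry_gap','lid_hinge','lid_edge','mat','case','suanpan','whistle','elephant','magnifier','mug','beadjar']:
        print(q,[(np.round(d['pixel']).tolist(),round(d['score'],2)) for d in place_of(c,q)])
E
```

```text
{'time': 0.0, 'joint_positions': array([ 1.0539,  0.088 ,  1.3722, -0.    ,  1.6835, -0.1031]), 'qvel': array([ 0.0014, -0.0019,  0.0024,  0.002 ,  0.0013,  0.0013]), 'joint_torque': array([ -0.0012, -34.0188, -30.2423,   0.0717,   0.033 ,  -0.0002]), 'tool_pos': array([0.2209, 0.5031, 0.2043]), 'ee_rot': array([-3.1395, -0.0002,  2.7278]), 'wrist_force': array([ 0.4172, -0.4424,  0.4823]), 'wrist_torque': array([-0.002 ,  0.0309,  0.0291]), 'finger_force': 0.0, 'width': 0.09408069967857159}
[('grip_point_offset', 0.0188)]
scene (array([1.0364, 0.2486, 1.0106]), array([-0.5232, -0.1574, -0.8376]))
blade [([444.0, 278.0], 0.89), ([431.0, 200.0], 0.85), ([525.0, 288.0], 0.63), ([363.0, 235.0], 0.48)]
blade_tip [([435.0, 173.0], 0.84), ([500.0, 270.0], 0.75), ([446.0, 317.0], 0.56), ([364.0, 236.0], 0.29)]
latch_pivot [([222.0, 284.0], 0.9), ([437.0, 284.0], 0.24)]
thumb [([240.0, 284.0], 0.7)]
pry_gap [([280.0, 264.0], 0.65), ([120.0, 278.0], 0.56)]
lid_hinge [([274.0, 330.0], 0.68)]
lid_edge [([278.0, 263.0], 0.82)]
mat [([437.0, 285.0], 0.83), ([384.0, 379.0], 0.29)]
case [([269.0, 3
[... 240 characters left out ...]
ay([-0.0259, -0.6717,  1.1667]), array([ 0.3493,  0.5207, -0.779 ]))
blade [([256.0, 177.0], 0.97), ([177.0, 228.0], 0.88), ([213.0, 145.0], 0.76)]
blade_tip [([281.0, 163.0], 0.8), ([156.0, 245.0], 0.65), ([216.0, 160.0], 0.52)]
latch_pivot [([418.0, 257.0], 0.72), ([354.0, 246.0], 0.68)]
thumb [([405.0, 234.0], 0.7)]
pry_gap [([353.0, 249.0], 0.8)]
lid_hinge [([398.0, 214.0], 0.8)]
lid_edge [([356.0, 246.0], 0.62)]
mat [([259.0, 184.0], 0.76)]
case [([384.0, 254.0], 0.69)]
suanpan [([337.0, 344.0], 0.68), ([456.0, 406.0], 0.66)]
whistle [([268.0, 244.0], 0.75)]
elephant [([334.0, 347.0], 0.71)]
magnifier [([351.0, 174.0], 0.96)]
mug [([492.0, 361.0], 0.94)]
beadjar [([487.0, 317.0], 0.97)]
```

View pics/scene0.png

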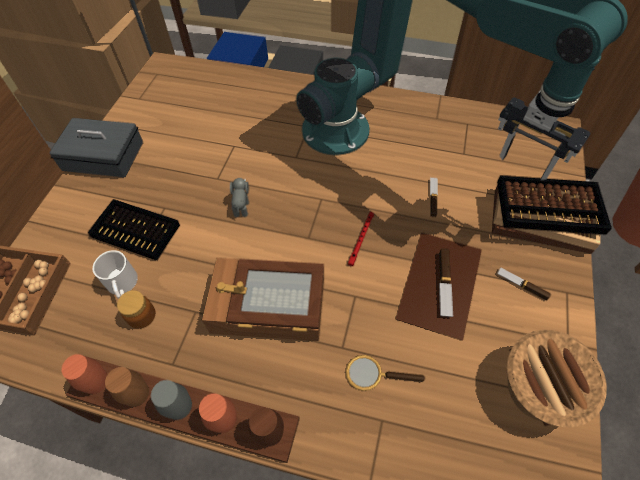

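View pics/side0.png

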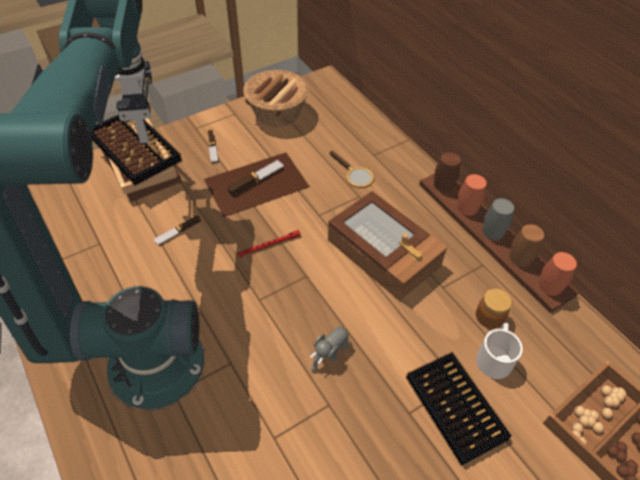

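The scene view shows three candidate blades: (444,278), (431,200) and (525,288). Only the first, with its tip at (446,317), lies on the leather mat (437,285), and it is the longest. The side view shows it at (256,177) with its tip at (281,163). The case is at (269,303) in scene, with the button pivot near (222,284) and the thumb near (240,284).

```bash
python3 - <<'E'
from h import *
np.set_printoptions(precision=4,suppress=True)
a=snap('scene');b=snap('side')
def best(c,q,near=None):
    L=place_of(c,q)
    if near is not None: L.sort(key=lambda d:np.hypot(*(np.array(d['pixel'])-near)))
    return L[0]['pixel']
N={'blade':((444,278),(256,177)),'blade_tip':((446,317),(281,163)),'latch_pivot':((222,284),(418,257)),'thumb':((240,284),(405,234)),'pry_gap':((280,264),(353,249)),'lid_hinge':((274,330),(398,214)),'lid_edge':((278,263),(356,246)),'mat':((437,285),(259,184)),'whistle':((364,237),(268,244)),'elephant':((240,207),(334,347)),'magnifier':((382,377),(351,174)),'case':((269,303),(384,254))}
for q,(x,y) in N.items():
    p,r=best('scene',q,x),best('side',q,y); print(q,np.round(p),np.round(r),*tri((a,p),(b,r)))
# blade lengths of 3 candidates from masks (scene)
for d in masks_of('scene','blade'):
    ys,xs=np.nonzero(d['mask']); P=np.array([atz(a,(u,v),.012)[:2] for u,v in zip(xs,ys)])
    (c,sz,an)=cv2.minAreaRect(P.astype(np.float32)*1000); print('cand',d['extent'],round(d['score'],2),c,sz,an)
sc=a['pixels'][220:340,380:580]; sd=b['pixels'][120:260,130:310]
cv2.imwrite('pics/crop.png',np.hstack([cv2.resize(sc,(400*1,240)),cv2.resize(sd,(308,240))])[:,:,::-1])
big=np.hstack([cv2.resize(sc,None,fx=2,fy=2,interpolation=3),cv2.resize(b['pixels'][200:300,310:460],(360,240),interpolation=3)])
cv2.imwrite('pics/crop.png',big[:,:,::-1])
E
```

```text
blade [443. 280.] [251. 181.] [0.4442 0.3847 0.0041] [0.003, 0.003]
blade_tip [448. 316.] [278. 164.] [0.5413 0.4058 0.0088] [0.0006, 0.0006]
latch_pivot [221. 284.] [418. 255.] [ 0.631  -0.1113  0.0886] [0.0019, 0.0019]
thumb [239. 287.] [402. 237.] [ 0.6287 -0.0602  0.1023] [0.0054, 0.0054]
pry_gap [277. 264.] [352. 248.] [ 0.5291 -0.0039  0.0627] [0.0089, 0.0089]
lid_hinge [272. 326.] [400. 215.] [0.6878 0.0275 0.0662] [0.0002, 0.0002]
lid_edge [282. 262.] [356. 248.] [ 0.5289 -0.0013  0.0638] [0.0008, 0.0008]
mat [440. 284.] [258. 186.] [ 0.4563  0.3763 -0.0083] [0.0015, 0.0015]
whistle [362. 235.] [266. 248.] [ 0.363   0.1603 -0.0023] [0.0004, 0.0004]
elephant [240. 211.] [335. 342.] [ 0.3668 -0.1712  0.0052] [0.0065, 0.0065]
magnifier [383. 376.] [350. 174.] [ 0.7103  0.2827 -0.015 ] [0.0012, 0.0012]
case [272. 305.] [383. 255.] [ 0.6123 -0.0104 -0.0083] [0.004, 0.004]
cand [498.8, 266.0, 548.7, 301.6] 0.9 (414.6968688964844, 573.1324462890625) (130.83016967773438, 26.700284957885742) 69.51156616210938
cand [435.6, 247.6, 453.3, 315.5] 0.87 (452.34564208984375, 387.1239929199219) (188.4595184326172, 28.990520477294922) 7.815647125244141
cand [429.7, 176.4, 438.6, 217.0] 0.84 (199.59878540039062, 326.59027099609375) (134.19064331054688, 19.587749481201172) 7.215783596038818
```

View pics/crop.png

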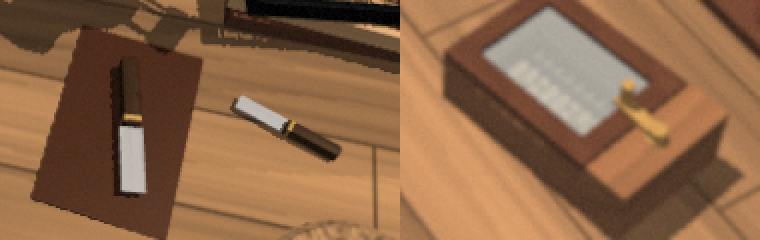

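The crop confirms it: the blade on the mat measures about 188 mm, against about 131 mm for the two others, so it is the one needed. The bar lies over the lid, with its post at about (0.63,-0.06). I'm moving above it.

Call:
{"op": "apply_moves", "data": {"commands": [[0,0,-0.013,0.028,-0.04,0.004,100],[0,0,-0.026,0.056,-0.08,0.008,80],[0,0,-0.039,0.084,-0.12,0.012,60],[0,0,-0.052,0.112,-0.16,0.016,40],[0,0,-0.065,0.14,-0.2,0.02,30]]}}

```text
time: 3.45
tool_pos: [0.3619, 0.302, 0.2259]
ee_rot: [3.141, 0.0, 2.663]
wrist_force: [0.2, -0.0, 0.4]
width: 0.0656
finger_force: 0.0
```

Call:
{"op": "apply_moves", "data": {"commands": [[0,0,-0.013,0.028,-0.04,0.0,30],[0,0,-0.026,0.056,-0.08,0,30],[0,0,-0.039,0.084,-0.12,0,30],[0,0,-0.052,0.112,-0.16,0,30],[0,0,-0.065,0.14,-0.2,0,30]]}}

```text
time: 3.95
tool_pos: [0.502, 0.1017, 0.2258]
ee_rot: [3.141, 0.001, 2.597]
wrist_force: [0.5, 1.2, 0.4]
width: 0.029
finger_force: 0.0
```

Call:
{"op": "apply_moves", "data": {"commands": [[0,0,-0.013,0.022,-0.04,0.0,30],[0,0,-0.026,0.044,-0.08,0,30],[0,0,-0.039,0.066,-0.12,0,30],[0,0,-0.052,0.088,-0.15,0,30],[0,0,-0.06,0.1,-0.16,0,30]]}}

```text
time: 4.45
tool_pos: [0.6022, -0.06, 0.2247]
ee_rot: [-3.141, 0.0, 2.533]
wrist_force: [0.2, 1.2, 0.4]
width: 0.0287
finger_force: 0.0
```

```bash
python3 - <<'E'
from h import *
np.set_printoptions(precision=4,suppress=True)
w=snap('wrist','w1');a=snap('scene');b=snap('side')
o=get_obs();print(o['time'],o['tool_pos'],o['ee_rot'],o['width'],ray(w,[320,240]))
for q in ['latch_pivot','thumb','lid_hinge','lid_edge','pry_gap']:
    print(q)
    for c,s in (('wrist',w),('scene',a),('side',b)):
        print(c,[(np.round(d['pixel'],1).tolist(),round(d['score'],2),atz(s,d['pixel'],{'latch_pivot':.088,'thumb':.114,'lid_hinge':.066,'lid_edge':.066,'pry_gap':.061}[q])) for d in place_of(c,q)][:2])
E
```

```text
4.6 [ 0.6012 -0.057   0.2247] [-3.1413 -0.0016  2.5366] 0.028267271061786732 (array([ 0.5425, -0.0181,  0.4041]), array([ 0.2203, -0.1411, -0.9652]))
latch_pivot
wrist [([290.8, 284.8], 0.89, array([ 0.6344, -0.1108,  0.088 ])), ([332.2, 258.4], 0.43, array([ 0.6351, -0.0651,  0.088 ]))]
scene [([222.1, 283.8], 0.8, array([ 0.6273, -0.1085,  0.088 ]))]
side [([415.1, 256.6], 0.69, array([ 0.6236, -0.1114,  0.088 ])), ([258.3, 182.2], 0.6, array([0.4238, 0.2992, 0.088 ]))]
thumb
wrist [([332.6, 259.2], 0.93, array([ 0.6282, -0.0614,  0.114 ]))]
scene [([240.7, 288.1], 0.54, array([ 0.6387, -0.0551,  0.114 ])), ([118.6, 279.7], 0.17, array([ 0.6873, -0.3283,  0.114 ]))]
side [([357.1, 248.7], 0.74, array([ 0.5063, -0.0355,  0.114 ])), ([279.2, 164.3], 0.74, array([0.4917, 0.3054, 0.114 ]))]
lid_hinge
wrist [([442.5, 240.1], 0.94, array([0.6867, 0.0285, 0.066 ]))]
scene [([271.3, 324.7], 0.89, array([0.6852, 0.0245, 0.066 ]))]
side [([400.8, 213.5], 0.94, array([0.6926, 0.0293, 0.066 ]))]
lid_edge
wrist [([324.4, 117.8], 0.97, array([ 0.5303, -0.001 ,  0.066 ]))]
scene [([279.8, 260.8], 0.56, array([ 0.5262, -0.0062,  0.066 ]))]
side [([355.6, 247.0], 0.68, array([ 0.5304, -0.0002,  0.066 ]))]
pry_gap
wrist [([324.8, 119.6], 0.79, array([ 0.5316, -0.0014,  0.061 ]))]
scene [([281.7, 263.5], 0.79, array([ 0.5295, -0.0009,  0.061 ]))]
side [([357.7, 250.8], 0.76, array([ 0.5306, -0.0096,  0.061 ]))]
```

View pics/w1.png

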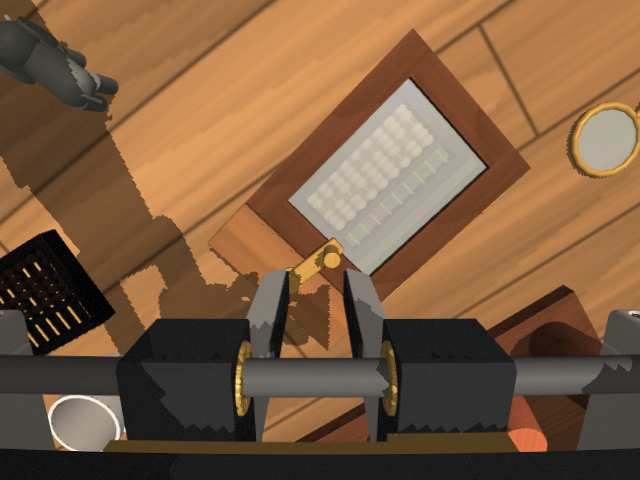

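The wrist view shows the post at (332,259) between the fingers' line, and the pivot at (291,285). The lid's front edge is at (324,118) and its hinge at (442,240). The case's yaw is about 10.6 degrees. I'm caging the post with the fingers open 28 mm.

Call:
{"op": "apply_moves", "data": {"commands": [[0,0,0,0.027,-0.005,0,30],[0,0,0,0.027,-0.005,-0.045,30],[0,0,0,0.027,-0.005,-0.09,30],[0,0,0,0.027,-0.005,-0.115,30],[0,0,0,0.027,-0.005,-0.128,30]]}}

```text
time: 5.85
tool_pos: [0.6262, -0.0611, 0.0935]
ee_rot: [-3.139, -0.006, 2.538]
wrist_force: [-0.4, 0.2, -0.1]
width: 0.0283
finger_force: 0.0
```

```bash
python3 - <<'E'
from h import *
w=snap('wrist','w2'); o=get_obs(); print(o['time'],o['tool_pos'],o['wrist_force'])
for q in ['thumb','latch_pivot']: print(q,[(d['pixel'],d['score']) for d in place_of('wrist',q)][:2])
print(proj(w,[.6335,-.110,.088]),proj(w,list(o['tool_pos'][:2])+[.114]))
E
```

```text
5.9 [ 0.62595661 -0.06106408  0.09277327] [-0.56419074  0.19910851 -1.5219139 ]
thumb [([315.1, 303.8], 0.77)]
latch_pivot []
[251.65067042 337.29862208] [315.55306283 300.77132538]
```

View pics/w2.png

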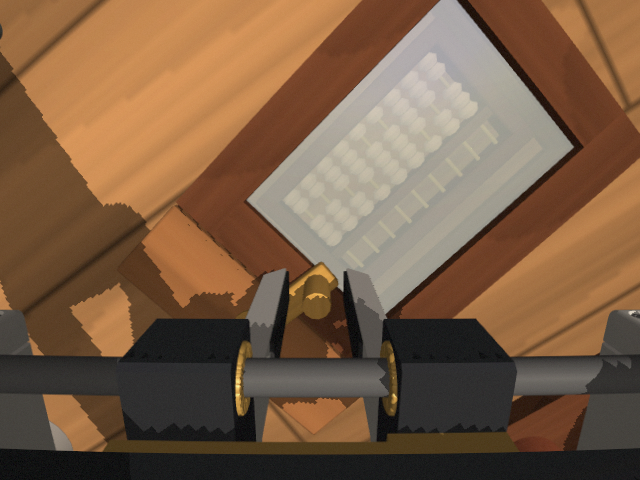

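The post at (315,303) is midway between the fingers, and they stay clear of the lid. I'm swinging it along the arc.

Call:
{"op": "apply_moves", "data": {"commands": [[0,0,0,-0.007,-0.003,0.002,30],[0,0,0,-0.015,-0.006,0.003,30],[0,0,0,-0.022,-0.01,0.003,30],[0,0,0,-0.029,-0.015,0.003,30],[0,0,0,-0.034,-0.022,0.003,30]]}}

```text
time: 6.5
tool_pos: [0.5937, -0.084, 0.1017]
ee_rot: [3.141, 0.002, 2.538]
wrist_force: [0.2, 1.5, 1.2]
width: 0.0281
finger_force: 0.5
```

Call:
{"op": "apply_moves", "data": {"commands": [[0,0,0,-0.005,-0.009,0,30],[0,0,0,-0.008,-0.019,0,30],[0,0,0,-0.008,-0.029,0,30],[0,0,0,-0.007,-0.038,0,30],[0,0,0,-0.005,-0.044,0,30]]}}

```text
time: 7.0
tool_pos: [0.5894, -0.1288, 0.1004]
ee_rot: [-3.141, 0.0, 2.537]
wrist_force: [-0.2, 0.6, 0.2]
width: 0.0284
finger_force: 0.2
```

Call:
{"op": "apply_moves", "data": {"commands": [[0,0,0,0,0,0,30],[0,0,0,-0.002,0.004,0,30],[0,0,0,-0.002,0.004,0.03,40],[0,0,0,-0.002,0.004,0.07,40],[0,0,0,-0.002,0.004,0.12,40]]}}

```text
time: 7.5
tool_pos: [0.5858, -0.1223, 0.2193]
ee_rot: [-3.14, -0.005, 2.539]
wrist_force: [1.4, 0.6, 0.3]
width: 0.0377
finger_force: 0.0
```

```bash
python3 - <<'E'
from h import *
np.set_printoptions(precision=4,suppress=True)
w=snap('wrist','w3');a=snap('scene');b=snap('side','s3'); o=get_obs(); print(o['time'],o['tool_pos'],o['ee_rot'])
c0=np.array([.6146,-.0104]);y=np.radians(10.6);R=np.array([[np.cos(y),-np.sin(y)],[np.sin(y),np.cos(y)]])
for c,s in (('wrist',w),('scene',a),('side',b)):
  for q,z in (('thumb',.114),('latch_pivot',.088)):
    print(c,q,[(np.round(d['pixel']),round(d['score'],2),R.T@(atz(s,d['pixel'],z)[:2]-c0)) for d in place_of(c,q)][:2])
n={'blade':.015,'blade_tip':.015,'mat':0.003}
A=(a,'scene');B=(b,'side')
for q in n:
  for s,c in (A,B): print(q,c,[(np.round(d['pixel']),round(d['score'],2),atz(s,d['pixel'],n[q])[:2]) for d in place_of(c,q)])
i=np.hstack([cv2.resize(w['pixels'],(400,300)),cv2.resize(b['pixels'][180:330,300:500],(400,300))]);cv2.imwrite('pics/c3.png',i[:,:,::-1])
E
```

```text
7.65 [ 0.5893 -0.1234  0.2261] [3.1385 0.0098 2.5387]
wrist thumb [(array([322., 229.]), 0.74, array([-0.0494, -0.0976])), (array([143.,  55.]), 0.54, array([-0.2322, -0.0974]))]
wrist latch_pivot [(array([356., 264.]), 0.68, array([-0.0007, -0.1024]))]
scene thumb [(array([226., 262.]), 0.56, array([-0.0481, -0.0922]))]
scene latch_pivot [(array([220., 284.]), 0.79, array([-0.004 , -0.1022])), (array([120., 280.]), 0.34, array([-0.0006, -0.3365]))]
side thumb [(array([399., 255.]), 0.76, array([-0.052 , -0.0838]))]
side latch_pivot [(array([416., 256.]), 0.71, array([-0.0065, -0.1007]))]
blade scene [(array([526., 286.]), 0.92, array([0.4208, 0.5804])), (array([442., 279.]), 0.85, array([0.4526, 0.3792])), (array([431., 200.]), 0.84, array([0.2173, 0.3212])), (array([240., 206.]), 0.42, array([ 0.3606, -0.1775])), (array([269., 329.]), 0.19, array([0.6776, 0.0106]))]
blade side [(array([251., 180.]), 0.67, array([0.4403, 0.3835])), (array([181., 228.]), 0.57, array([0.2008, 0.3221])), (array([350., 172.]), 0.54, array([0.6979, 0.2658])), (array([357., 250.]), 0.22, array([0.5531, 0.0206]))]
blade_tip scene [(array([434., 176.]), 0.85, array([0.1297, 0.3201])), (array([500., 270.]), 0.6, array([0.3926, 0.5138])), (array([137., 233.]), 0.6, array([ 0.5092, -0.4118])), (array([446., 317.]), 0.59, array([0.5496, 0.3986]))]
blade_tip side [(array([278., 162.]), 0.76, array([0.5416, 0.4059])), (array([156., 244.]), 0.71, array([0.1245, 0.3058]))]
mat scene [(array([439., 285.]), 0.83, array([0.4623, 0.3752])), (array([241., 209.]), 0.62, array([ 0.361 , -0.1757]))]
mat side [(array([256., 185.]), 0.74, array([0.4489, 0.3709])), (array([387., 253.]), 0.29, array([ 0.6197, -0.0195]))]
```

View pics/c3.png

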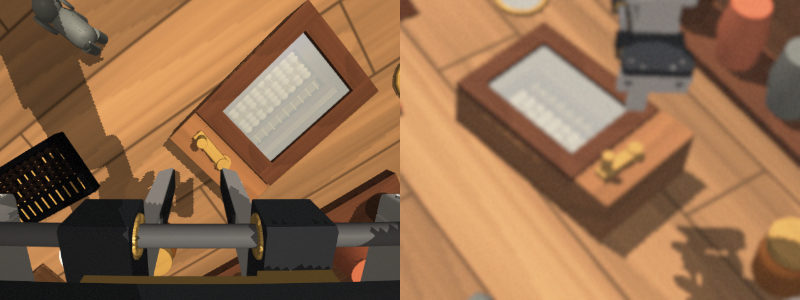

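The button now stands at about 90 degrees, with its post at case (-49,-98) mm, clear of the lid. Next is the blade on the mat.

Call:
{"op": "apply_moves", "data": {"commands": [[0,0,0.07,-0.012,0.046,0,50],[0,0,0.14,-0.024,0.092,0,50],[0,0,0.21,-0.036,0.138,0,50],[0,0,0.28,-0.048,0.184,0,50],[0,0,0.35,-0.06,0.23,0,50]]}}

```text
time: 8.75
tool_pos: [0.5265, 0.1082, 0.2207]
ee_rot: [3.141, 0.001, 2.89]
wrist_force: [0.9, -0.1, -0.0]
width: 0.0469
finger_force: 0.0
```

Call:
{"op": "apply_moves", "data": {"commands": [[0,0,0.07,-0.012,0.046,0,50],[0,0,0.14,-0.024,0.092,0,50],[0,0,0.21,-0.036,0.138,0,50],[0,0,0.28,-0.048,0.184,0,50],[0,0,0.35,-0.06,0.23,0,50]]}}

```text
time: 9.25
tool_pos: [0.4664, 0.3384, 0.2208]
ee_rot: [3.141, 0.001, -3.043]
wrist_force: [0.3, -0.1, 0.0]
width: 0.0471
finger_force: 0.0
```

Call:
{"op": "apply_moves", "data": {"commands": [[0,0,0.06,-0.01,0.035,0,50],[0,0,0.1,-0.018,0.047,0,50],[0,0,0.1,-0.018,0.047,-0.04,50],[0,0,0.1,-0.018,0.047,-0.06,50],[0,0,0.1,-0.018,0.047,-0.06,50]]}}

```text
time: 9.75
tool_pos: [0.4474, 0.3815, 0.1563]
ee_rot: [-3.138, -0.007, -2.946]
wrist_force: [-0.6, 0.3, 0.2]
width: 0.0473
finger_force: 0.0
```

```bash
python3 - <<'E'
from h import *
np.set_printoptions(precision=4,suppress=True)
w=snap('wrist','w4');a=snap('scene');b=snap('side'); o=get_obs(); print(o['time'],o['tool_pos'],o['ee_rot'],o['joint_positions'])
for q,z in (('blade',.003),('blade_tip',.015)):
  for c,s in (('wrist',w),('scene',a),('side',b)):
    print(c,q,[(np.round(d['pixel']),round(d['score'],2),atz(s,d['pixel'],z)[:2]) for d in place_of(c,q)][:4])
d=masks_of('wrist','blade')[0];m=d['mask']
ys,xs=np.nonzero(m);P=np.array([atz(w,(u,v),.018)[:2] for u,v in zip(xs,ys)])
print(d['extent'],d['score'],cv2.minAreaRect(P.astype(np.float32)*1000))
w['pixels'][m^cv2.erode(m.astype(np.uint8),np.ones((3,3))).astype(bool)]=[0,255,0]
cv2.imwrite('pics/w4.png',w['pixels'][:,:,::-1])
E
```

```text
9.9 [0.45   0.3833 0.1621] [ 3.1408  0.0021 -2.9463] [ 0.6097  0.1888  1.3425 -0.0002  1.608  -1.1564]
wrist blade [(array([534., 231.]), 0.91, array([0.4147, 0.5829])), (array([317., 220.]), 0.57, array([0.4443, 0.3809]))]
scene blade [(array([440., 277.]), 0.89, array([0.4408, 0.3756])), (array([525., 286.]), 0.87, array([0.4159, 0.5801])), (array([431., 198.]), 0.48, array([0.1998, 0.3211]))]
side blade [(array([253., 180.]), 0.95, array([0.4495, 0.3918])), (array([178., 227.]), 0.91, array([0.1972, 0.3398])), (array([213., 143.]), 0.57, array([0.4208, 0.5923]))]
wrist blade_tip [(array([315., 327.]), 0.59, array([0.5447, 0.3992])), (array([474., 195.]), 0.56, array([0.393 , 0.5117]))]
scene blade_tip [(array([498., 269.]), 0.94, array([0.3899, 0.5095])), (array([449., 317.]), 0.79, array([0.5477, 0.4054])), (array([431., 177.]), 0.44, array([0.1329, 0.3117]))]
side blade_tip [(array([278., 164.]), 0.94, array([0.5387, 0.3984])), (array([157., 243.]), 0.73, array([0.1287, 0.307 ])), (array([211., 161.]), 0.45, array([0.3785, 0.5113]))]
[466.2, 179.3, 592.0, 275.1] 0.86 ((412.4991760253906, 570.477783203125), (135.7168731689453, 21.585102081298828), 68.44153594970703)
```

View pics/w4.png

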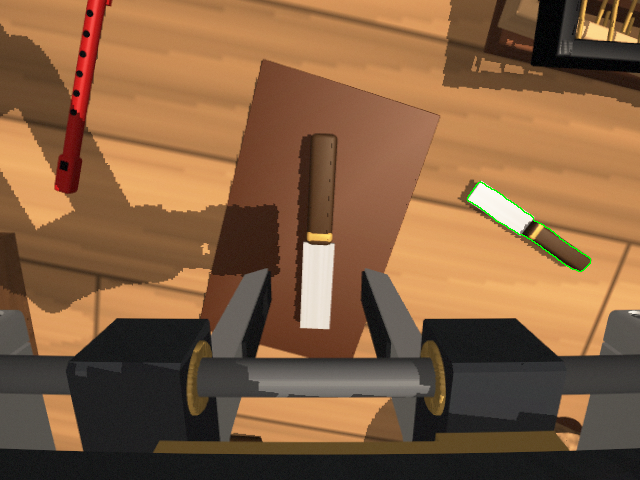

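The wrist view shows the large blade. Its handle runs from (323,135) to (319,242), and its tip is at (315,328). I'll compute its axis and height.

```bash
python3 - <<'E'
from h import *
np.set_printoptions(precision=4,suppress=True)
w=snap('wrist');a=snap('scene');b=snap('side')
print('tip',tri((w,(315,327.5)),(a,(447.5,317)),(b,(279,163.5))))
print('orig',tri((w,(317,220)),(a,(442,278)),(b,(253,180))))
r=atz(w,(323,136),.026);f=atz(w,(319,240),.027);t=atz(w,(315,327.5),.0165)
print(r,f,t,np.degrees(np.arctan2(*(t-r)[1::-1])),np.degrees(np.arctan2(*(f-r)[1::-1])),np.linalg.norm((t-r)[:2]),np.linalg.norm((f-r)[:2]))
E
```

```text
tip (array([0.5475, 0.403 , 0.0138]), [0.0046, 0.0006, 0.0049])
orig (array([0.4468, 0.3816, 0.0121]), [0.0025, 0.0033, 0.001])
[0.3731 0.3744 0.026 ] [0.4609 0.3887 0.027 ] [0.5513 0.4029 0.0165] 9.08838309349039 9.214436242022126 0.18045688081208322 0.0889679144024918
```

The blade's yaw is 9.1 degrees and its origin is at (0.447,0.386). Its length comes out at 180 mm, as described. I'm grasping near its origin.

Call:
{"op": "apply_moves", "data": {"commands": [[0,0,-0.037,-0.003,0.003,-0.04,50],[0,0,-0.037,-0.003,0.003,-0.08,50],[0,0,-0.037,-0.003,0.003,-0.12,50],[0,0,-0.037,-0.003,0.003,-0.14,50],[0,0,-0.037,-0.003,0.003,-0.153,50]]}}

```text
time: 10.9
tool_pos: [0.4448, 0.3856, 0.0047]
ee_rot: [-3.14, -0.004, -2.982]
wrist_force: [-0.3, 0.1, -0.2]
width: 0.0469
finger_force: 0.0
```

Call:
{"op": "apply_moves", "data": {"commands": [[0,0,0,0,0,0,20],[0,0,0,0,0,0,10],[0,0,0,0,0,0,0],[0,0,0,0,0,0,0],[0,0,0,0,0,0,0]]}}

```text
time: 11.4
tool_pos: [0.4474, 0.3872, 0.0095]
ee_rot: [3.14, 0.003, -2.982]
wrist_force: [0.6, -0.9, 4.5]
width: 0.0216
finger_force: 29.9
```

Call:
{"op": "apply_moves", "data": {"commands": [[0,0,0,0,0,0,0],[0,0,0,0,0,0.01,0],[0,0,0,0,0,0.04,0],[0,0,0,0,0,0.07,0],[0,0,0,0,0,0.1,0]]}}

```text
time: 11.9
tool_pos: [0.4454, 0.3863, 0.108]
ee_rot: [-3.141, -0.002, -2.982]
wrist_force: [-0.4, 0.4, -0.8]
width: 0.0217
finger_force: 29.9
```

```bash
python3 - <<'E'
from h import *
np.set_printoptions(precision=4,suppress=True)
w=snap('wrist','w5');a=snap('scene');b=snap('side'); o=get_obs(); print(o['time'],o['tool_pos'],o['ee_rot'],o['width'],o['wrist_force'],o['wrist_torque'])
for q in ('blade','blade_tip'):
  for c,s in (('wrist',w),('scene',a),('side',b)):
    print(c,q,[(np.round(d['pixel']),round(d['score'],2),atz(s,d['pixel'],.11)) for d in place_of(c,q)][:4])
E
```

```text
12.05 [0.4472 0.3876 0.1099] [ 3.139   0.0044 -2.9823] 0.021511219207023292 [-0.2146 -0.923  -0.7287] [0.0557 0.0368 0.0434]
wrist blade [(array([559., 235.]), 0.96, array([0.3988, 0.5033, 0.11  ])), (array([318., 446.]), 0.71, array([0.5453, 0.4038, 0.11  ])), (array([315., 270.]), 0.63, array([0.4365, 0.3845, 0.11  ]))]
scene blade [(array([525., 287.]), 0.75, array([0.4844, 0.5454, 0.11  ])), (array([431., 198.]), 0.69, array([0.2882, 0.3139, 0.11  ])), (array([453., 257.]), 0.55, array([0.4445, 0.3832, 0.11  ]))]
side blade [(array([181., 229.]), 0.84, array([0.1814, 0.2387, 0.11  ])), (array([211., 144.]), 0.58, array([0.3732, 0.4748, 0.11  ]))]
wrist blade_tip [(array([320., 444.]), 0.97, array([0.5436, 0.4043, 0.11  ])), (array([492., 194.]), 0.96, array([0.3843, 0.4635, 0.11  ]))]
scene blade_tip [(array([499., 271.]), 0.89, array([0.4565, 0.4873, 0.11  ])), (array([460., 296.]), 0.6, array([0.5392, 0.4074, 0.11  ])), (array([432., 174.]), 0.45, array([0.21  , 0.3074, 0.11  ]))]
side blade_tip [(array([156., 243.]), 0.8, array([0.1153, 0.2271, 0.11  ])), (array([280., 133.]), 0.76, array([0.5589, 0.4162, 0.11  ])), (array([212., 160.]), 0.7, array([0.3492, 0.4149, 0.11  ])), (array([383., 254.]), 0.32, array([ 0.5516, -0.0779,  0.11  ]))]
```

View pics/w5.png

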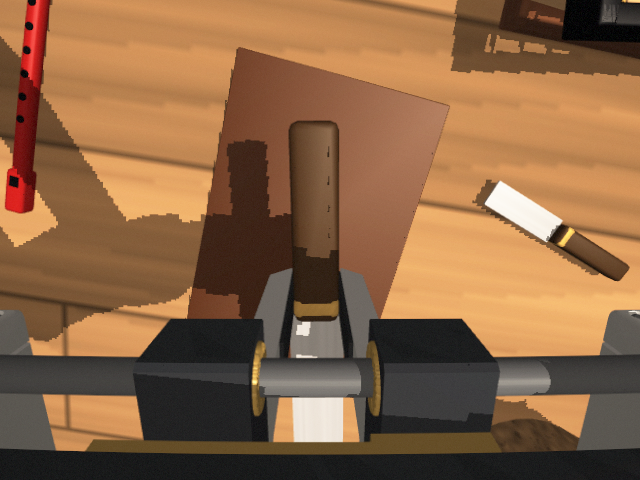

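The blade is held, with a 21.6 mm opening and 30 N grip. I'm carrying it to the front of the pry gap.

Call:
{"op": "apply_moves", "data": {"commands": [[0,0,0.005,-0.004,-0.03,0.006,0],[0,0,0.01,-0.008,-0.075,0.012,0],[0,0,0.015,-0.012,-0.122,0.012,0],[0,0,0.02,-0.016,-0.17,0.012,0],[0,0,0.026,-0.02,-0.217,0.012,0]]}}

```text
time: 12.85
tool_pos: [0.4252, 0.1678, 0.1185]
ee_rot: [-3.141, -0.001, -2.955]
wrist_force: [1.2, -0.5, -1.4]
width: 0.0217
finger_force: 29.9
```

Call:
{"op": "apply_moves", "data": {"commands": [[0,0,0,-0.004,-0.047,0,0],[0,0,0,-0.008,-0.094,0,0],[0,0,0,-0.012,-0.14,0,0],[0,0,0,-0.016,-0.175,0,0],[0,0,0,-0.0185,-0.194,0,0]]}}

```text
time: 13.35
tool_pos: [0.4066, -0.0268, 0.1187]
ee_rot: [-3.141, -0.001, -2.96]
wrist_force: [0.8, 0.5, -0.6]
width: 0.0218
finger_force: 29.9
```

Call:
{"op": "apply_moves", "data": {"commands": [[0,0,0,0,0,-0.02,0],[0,0,0,0,0,-0.045,0],[0,0,0,0,0,-0.06,0],[0,0,0,0,0,-0.066,0],[0,0,0,0,0,-0.066,0]]}}

```text
time: 13.85
tool_pos: [0.4066, -0.0242, 0.0522]
ee_rot: [3.14, -0.003, -2.956]
wrist_force: [-0.5, -0.6, -0.8]
width: 0.0215
finger_force: 29.9
```

```bash
python3 - <<'E'
from h import *
np.set_printoptions(precision=4,suppress=True)
w=snap('wrist','w6');a=snap('scene','a6');b=snap('side','b6'); o=get_obs(); print(o['time'],o['tool_pos'],o['ee_rot'],o['width'],o['wrist_force'])
for q in ('blade','blade_tip','pry_gap','lid_edge'):
  for c,s in (('wrist',w),('scene',a),('side',b)):
    print(c,q,[(np.round(d['pixel']),round(d['score'],2),atz(s,d['pixel'],.061)) for d in place_of(c,q)][:3])
for s in (a,b): print('exp tip',proj(s,[.5117,-.0042,.061]),'gap',proj(s,[.5314,-.0005,.061]))
i=np.hstack([cv2.resize(a['pixels'][190:290,220:353],(400,300)),cv2.resize(b['pixels'][200:300,280:413],(400,300))]);cv2.imwrite('pics/c6.png',i[:,:,::-1])
E
```

```text
14.0 [ 0.4084 -0.0245  0.0544] [-3.1411  0.0015 -2.9561] 0.0218450236349626 [-0.2818  0.3255 -0.3921]
wrist blade [(array([316., 268.]), 0.69, array([ 0.3944, -0.0264,  0.061 ]))]
scene blade [(array([523., 288.]), 0.95, array([0.4587, 0.5582, 0.061 ])), (array([286., 221.]), 0.86, array([ 0.4098, -0.0264,  0.061 ])), (array([432., 201.]), 0.51, array([0.2572, 0.3207, 0.061 ]))]
side blade [(array([180., 228.]), 0.69, array([0.1918, 0.2839, 0.061 ])), (array([316., 278.]), 0.62, array([ 0.4008, -0.0248,  0.061 ])), (array([213., 141.]), 0.52, array([0.4038, 0.5356, 0.061 ]))]
wrist blade_tip [(array([321., 446.]), 0.85, array([ 0.499 , -0.0037,  0.061 ]))]
scene blade_tip [(array([283., 255.]), 0.97, array([ 0.5066, -0.0041,  0.061 ])), (array([498., 267.]), 0.59, array([0.4139, 0.4974, 0.061 ])), (array([272., 324.]), 0.3, array([0.6812, 0.0242, 0.061 ]))]
side blade_tip [(array([155., 243.]), 0.71, array([0.1192, 0.2693, 0.061 ])), (array([211., 159.]), 0.65, array([0.3641, 0.471 , 0.061 ]))]
wrist pry_gap []
scene pry_gap [(array([278., 263.]), 0.64, array([ 0.5296, -0.0111,  0.061 ]))]
side pry_gap [(array([353., 248.]), 0.61, array([0.5267, 0.0034, 0.061 ]))]
wrist lid_edge []
scene lid_edge [(array([278., 262.]), 0.78, array([ 0.5285, -0.0092,  0.061 ])), (array([269., 324.]), 0.62, array([0.6833, 0.0178, 0.061 ]))]
side lid_edge [(array([355., 246.]), 0.68, array([0.5317, 0.0055, 0.061 ])), (array([452., 409.]), 0.52, array([ 0.4636, -0.4395,  0.061 ]))]
exp tip [282.6169 256.9503] gap [281.6269 264.1964]
exp tip [350.1042 252.5075] gap [355.8678 248.1751]
```

View pics/c6.png

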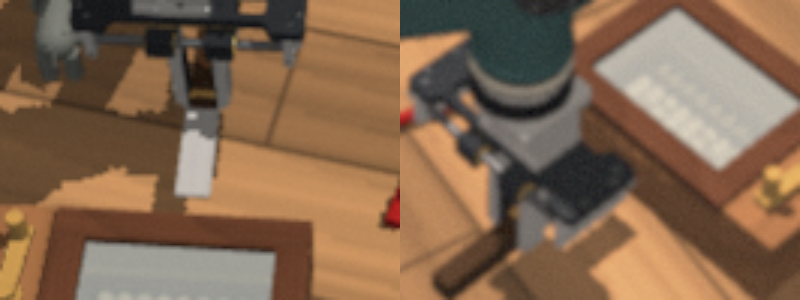

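The scene crop shows the tip at (283,255), just in front of the gap, on course and level with it. I'm inserting it 30 mm while watching the force.

Call:
{"op": "apply_moves", "data": {"commands": [[0,0,0,0.01,0.002,0,0],[0,0,0,0.02,0.004,0,0],[0,0,0,0.027,0.005,0,0],[0,0,0,0.034,0.006,0,0],[0,0,0,0.034,0.006,0,0]]}}

```text
time: 15.1
tool_pos: [0.4427, -0.0183, 0.0535]
ee_rot: [3.142, 0.0, -2.956]
wrist_force: [0.1, -0.2, -1.0]
width: 0.0218
finger_force: 29.9
```

```bash
python3 - <<'E'
from h import *
np.set_printoptions(precision=4,suppress=True)
a=snap('scene','a7');o=get_obs(); print(o['time'],o['tool_pos'],o['wrist_force'],o['wrist_torque'])
for q in ('blade_tip','lid_edge','blade'): print(q,[(np.round(d['pixel']),round(d['score'],2)) for d in place_of('scene',q)][:3])
w=snap('wrist');print([(np.round(d['pixel']),round(d['score'],2)) for d in place_of('wrist','blade')][:2])
cv2.imwrite('pics/c7.png',np.hstack([cv2.resize(a['pixels'][200:290,230:350],(400,300),interpolation=2),cv2.resize(w['pixels'],(400,300))])[:,:,::-1])
E
```

```text
15.15 [ 0.442  -0.0183  0.0534] [ 0.0789 -0.7607 -0.6758] [0.0837 0.0123 0.0027]
blade_tip [(array([496., 268.]), 0.76), (array([282., 267.]), 0.68), (array([139., 316.]), 0.58)]
lid_edge [(array([280., 264.]), 0.57)]
blade [(array([432., 199.]), 0.82), (array([527., 283.]), 0.63), (array([286., 230.]), 0.61)]
[(array([313., 270.]), 0.8)]
```

View pics/c7.png

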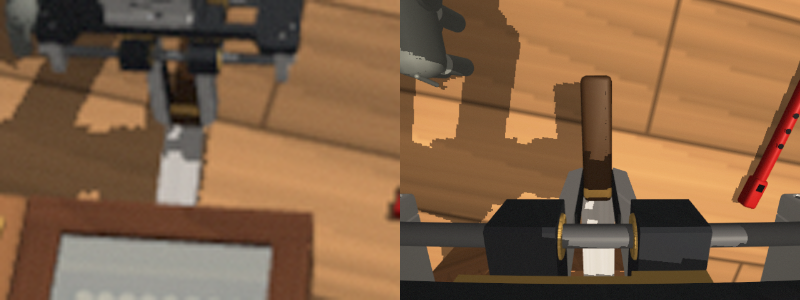

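No force, and the tip now shows under the lid's edge at (282,262) in scene, so it is in the gap. I'm going 15 mm deeper and starting the lift.

Call:
{"op": "apply_moves", "data": {"commands": [[0,0,0,0.008,0.0015,0,0],[0,0,0,0.015,0.003,0,0],[0,0,0,0.015,0.003,0.005,0],[0,0,0,0.016,0.003,0.011,0],[0,0,0,0.016,0.003,0.017,0]]}}

```text
time: 15.9
tool_pos: [0.4574, -0.0152, 0.0705]
ee_rot: [3.141, -0.001, -2.956]
wrist_force: [1.1, -0.6, -4.2]
width: 0.0216
finger_force: 29.9
```

Call:
{"op": "apply_moves", "data": {"commands": [[0,0,0,0.0,0,0.004,0],[0,0,0,0.001,0,0.009,0],[0,0,0,0.002,0,0.014,0],[0,0,0,0.003,0.001,0.019,0],[0,0,0,0.003,0.001,0.019,0]]}}

```text
time: 16.4
tool_pos: [0.4609, -0.0146, 0.0903]
ee_rot: [-3.141, 0.001, -2.956]
wrist_force: [-0.9, 0.4, -2.5]
width: 0.0217
finger_force: 29.9
```

```bash
cat > lid.py <<'E'
from h import *
from scipy.optimize import minimize_scalar
np.set_printoptions(precision=4,suppress=True)
c0=np.array([.6146,-.0104]);y=np.radians(10.6);R=np.array([[np.cos(y),-np.sin(y)],[np.sin(y),np.cos(y)]])
def W(x,yy,z): return np.r_[c0+R@[x,yy],z]
o=get_obs(); print(o['time'],o['tool_pos'],o['ee_rot'],o['wrist_force'],o['wrist_torque'],o['width'])
w=snap('wrist');print('blade in wrist',[(np.round(d['pixel']),round(d['score'],2)) for d in place_of('wrist','blade')][:2])
for c in ('scene','side'):
    s=snap(c)
    for d in place_of(c,'lid_edge')[:2]:
        th=minimize_scalar(lambda t:np.sum((proj(s,W(.078-.158*np.cos(t),.025,.066+.158*np.sin(t)))-d['pixel'])**2),bounds=(0,1.75),method='bounded')
        print(c,np.round(d['pixel']),round(d['score'],2),'angle',np.degrees(th.x),'resid px',th.fun**.5)
    for d in masks_of(c,'lid_panel')[:1]: print('mask',d['extent'],d['score'])
E
python3 lid.py
```

```text
16.4 [ 0.4609 -0.0146  0.0903] [-3.141   0.0007 -2.9564] [-0.913   0.4361 -2.4829] [ 0.0126  0.2796 -0.0214] 0.02174895666901275
blade in wrist [(array([315., 271.]), 0.57)]
scene [277. 259.] 0.96 angle 10.756249266423314 resid px 3.1695279013897384
scene [224. 265.] 0.74 angle 74.47070155657407 resid px 44.4201069993452
mask [226.4, 251.4, 326.5, 331.9] 0.67
side [356. 237.] 0.63 angle 11.959533989832531 resid px 2.1386448320125
mask [354.1, 190.6, 430.3, 259.2] 0.89
```

The lid stands at about 12 degrees, the force is small and the grip is steady. I'm continuing along the arc.

Call:
{"op": "apply_moves", "data": {"commands": [[0,0,0,0.004,0.001,0.011,0],[0,0,0,0.008,0.0015,0.022,0],[0,0,0,0.013,0.0025,0.032,0],[0,0,0,0.019,0.0035,0.041,0],[0,0,0,0.025,0.005,0.05,0]]}}

```text
time: 17.3
tool_pos: [0.4864, -0.0095, 0.1407]
ee_rot: [-3.141, 0.001, -2.957]
wrist_force: [-1.9, -1.3, -2.4]
width: 0.0219
finger_force: 30.0
```

```bash
python3 lid.py
```

```text
17.3 [ 0.4864 -0.0095  0.1407] [-3.141   0.0007 -2.9566] [-1.8913 -1.284  -2.4008] [-0.1274  0.4451 -0.0942] 0.021921413690931684
blade in wrist [(array([316., 271.]), 0.92)]
scene [272. 254.] 0.76 angle 44.8206424663722 resid px 2.9203537170014173
mask [225.9, 248.9, 325.0, 331.0] 0.98
side [370. 213.] 0.58 angle 38.9153051864373 resid px 0.8673562657393825
side [452. 406.] 0.46 angle 0.00036938736364266193 resid px 186.04173371557437
mask [364.4, 190.8, 433.5, 236.9] 0.79
```

The lid is at about 40 degrees and following well. I'm continuing to about 75.

Call:
{"op": "apply_moves", "data": {"commands": [[0,0,0,0.0075,0.0015,0.008,0],[0,0,0,0.0155,0.003,0.016,0],[0,0,0,0.024,0.0045,0.023,0],[0,0,0,0.0335,0.006,0.029,0],[0,0,0,0.043,0.008,0.034,0]]}}

```text
time: 18.2
tool_pos: [0.5289, -0.0014, 0.174]
ee_rot: [3.141, -0.001, -2.957]
wrist_force: [-2.3, -1.0, -1.1]
width: 0.0216
finger_force: 30.0
```

Call:
{"op": "apply_moves", "data": {"commands": [[0,0,0,0.005,0.001,0.002,0],[0,0,0,0.01,0.002,0.004,0],[0,0,0,0.016,0.003,0.006,0],[0,0,0,0.022,0.004,0.007,0],[0,0,0,0.022,0.004,0.007,0]]}}

```text
time: 18.7
tool_pos: [0.5517, 0.0028, 0.1806]
ee_rot: [3.142, 0.001, -2.956]
wrist_force: [-0.4, 0.2, -1.6]
width: 0.0223
finger_force: 30.0
```

```bash
python3 lid.py
```

```text
18.7 [0.5517 0.0028 0.1806] [ 3.1416  0.0014 -2.9562] [-0.4035  0.1998 -1.6192] [ 0.0206 -0.083  -0.0187] 0.022256821799371843
blade in wrist [(array([315., 270.]), 0.66)]
scene [266. 274.] 0.57 angle 73.87433029189803 resid px 1.7093659142791473
scene [439. 283.] 0.33 angle 0.00036938736364266193 resid px 158.74188832343452
mask [215.4, 269.4, 321.9, 336.1] 0.66
mask [386.1, 189.0, 432.9, 235.3] 0.78
```

The lid is at about 74 degrees. I'm withdrawing the blade and carrying it back to the mat.

Call:
{"op": "apply_moves", "data": {"commands": [[0,0,0,-0.015,-0.003,0,0],[0,0,0,-0.04,-0.0075,0,0],[0,0,0,-0.07,-0.013,0,0],[0,0,0,-0.1,-0.0185,0,0],[0,0,0,-0.128,-0.024,0,0]]}}

```text
time: 19.6
tool_pos: [0.4214, -0.0215, 0.1805]
ee_rot: [-3.142, 0.0, -2.956]
wrist_force: [-0.2, -0.9, -0.2]
width: 0.0216
finger_force: 30.0
```

Call:
{"op": "apply_moves", "data": {"commands": [[0,0,0,0.001,0.03,0,0],[0,0,0,0.003,0.075,0,0],[0,0,0,0.006,0.122,0,0],[0,0,0,0.009,0.169,0,0],[0,0,0,0.012,0.216,0,0]]}}

```text
time: 20.1
tool_pos: [0.4345, 0.1963, 0.181]
ee_rot: [3.141, 0.002, -2.957]
wrist_force: [0.6, 0.5, -1.5]
width: 0.0218
finger_force: 30.0
```

Call:
{"op": "apply_moves", "data": {"commands": [[0,0,-0.006,0.0025,0.047,-0.01,0],[0,0,-0.012,0.005,0.09,-0.025,0],[0,0,-0.018,0.0075,0.132,-0.04,0],[0,0,-0.026,0.01,0.17,-0.055,0],[0,0,-0.026,0.0115,0.192,-0.07,0]]}}

```text
time: 20.6
tool_pos: [0.4457, 0.3895, 0.1097]
ee_rot: [3.141, 0.0, -2.98]
wrist_force: [0.3, -0.7, -1.0]
width: 0.0217
finger_force: 30.0
```

```bash
python3 lid.py; python3 - <<'E'
from h import *
np.set_printoptions(precision=4,suppress=True)
for c in ('scene','side'):
    s=snap(c)
    for q,z in (('mat',.003),('blade_tip',.118)): print(c,q,[(np.round(d['pixel']),round(d['score'],2),atz(s,d['pixel'],z)) for d in place_of(c,q)][:4])
E
```

```text
20.6 [0.4457 0.3895 0.1097] [ 3.1406  0.0004 -2.9803] [ 0.2915 -0.6917 -1.0012] [ 0.0401 -0.0287 -0.0063] 0.02167888165077147
blade in wrist [(array([554., 235.]), 0.73), (array([313., 270.]), 0.58)]
scene [267. 271.] 0.84 angle 70.32208957951543 resid px 1.1181409464562773
mask [214.7, 268.8, 319.8, 333.1] 0.72
side [394. 184.] 0.6 angle 71.39781360122616 resid px 0.8297666447624058
mask [362.5, 157.9, 433.5, 232.7] 0.96
scene mat [(array([438., 284.]), 0.78, array([0.461 , 0.3716, 0.003 ])), (array([240., 208.]), 0.4, array([ 0.3591, -0.1793,  0.003 ]))]
scene blade_tip [(array([432., 176.]), 0.78, array([0.2237, 0.3051, 0.118 ])), (array([460., 296.]), 0.75, array([0.5439, 0.4066, 0.118 ])), (array([496., 271.]), 0.58, array([0.4626, 0.4793, 0.118 ]))]
side mat [(array([260., 184.]), 0.7, array([0.4591, 0.366 , 0.003 ]))]
side blade_tip [(array([280., 134.]), 0.9, array([0.5503, 0.4041, 0.118 ])), (array([158., 245.]), 0.69, array([0.115 , 0.2143, 0.118 ])), (array([215., 159.]), 0.68, array([0.3555, 0.4074, 0.118 ])), (array([400., 214.]), 0.51, array([ 0.6574, -0.0038,  0.118 ]))]
```

The lid holds at about 71 degrees by both cameras. I'm laying the blade down where it was.

Call:
{"op": "apply_moves", "data": {"commands": [[0,0,0,0,0,-0.035,0],[0,0,0,0,0,-0.07,0],[0,0,0,0,0,-0.09,0],[0,0,0,0,0,-0.098,0],[0,0,0,0,0,-0.102,0]]}}

```text
time: 21.8
tool_pos: [0.4454, 0.3862, 0.0094]
ee_rot: [-3.141, -0.002, -2.982]
wrist_force: [-7.1, -5.5, 16.6]
width: 0.022
finger_force: 30.0
```

Call:
{"op": "apply_moves", "data": {"commands": [[0,0,0,0,0,-0.001,0],[0,0,0,0,0,-0.001,25],[0,0,0,0,0,-0.001,35],[0,0,0,0,0,-0.001,50],[0,0,0,0,0,-0.001,50]]}}

```text
time: 22.3
tool_pos: [0.4464, 0.3867, 0.0077]
ee_rot: [3.141, 0.001, -2.982]
wrist_force: [-0.3, -0.3, -0.2]
width: 0.0439
finger_force: 0.0
```

Call:
{"op": "apply_moves", "data": {"commands": [[0,0,0,0,0,0.015,50],[0,0,0,0,0,0.04,50],[0,0,0,0,0,0.08,50],[0,0,0,0,0,0.12,50],[0,0,0,0,0,0.154,50]]}}

```text
time: 22.8
tool_pos: [0.4466, 0.3869, 0.1653]
ee_rot: [3.14, 0.003, -2.982]
wrist_force: [0.4, 0.4, 0.0]
width: 0.0473
finger_force: 0.0
```

```bash
python3 lid.py; python3 - <<'E'
from h import *
np.set_printoptions(precision=4,suppress=True)
Z={'blade':.003,'blade_tip':.015,'mat':.003,'whistle':0,'elephant':0,'magnifier':0,'mug':0,'suanpan':0,'beadjar':0,'thumb':.114,'latch_pivot':.088}
for c in ('scene','side','wrist'):
    s=snap(c)
    for q,z in Z.items():
        if c=='wrist' and q not in('blade','blade_tip'): continue
        print(c,q,[(np.round(d['pixel']),round(d['score'],2),atz(s,d['pixel'],z)[:2]) for d in place_of(c,q)][:3])
E
```

```text
22.8 [0.4466 0.3869 0.1653] [ 3.1401  0.0029 -2.9824] [0.43   0.4303 0.0408] [0.0152 0.0278 0.0104] 0.04734168792668
blade in wrist [(array([313., 214.]), 0.92), (array([522., 215.]), 0.84)]
scene [268. 273.] 0.69 angle 72.00700772025696 resid px 0.62201470947135
mask [215.9, 272.3, 320.8, 335.1] 0.87
side [391. 183.] 0.63 angle 70.41264401000485 resid px 1.5784176691983307
side [396. 215.] 0.44 angle 50.89841857266376 resid px 23.13230172129796
mask [360.2, 157.5, 432.8, 232.6] 0.8
scene blade [(array([442., 277.]), 0.83, array([0.4385, 0.3792])), (array([521., 287.]), 0.82, array([0.4195, 0.5721])), (array([431., 201.]), 0.66, array([0.2082, 0.3222]))]
scene blade_tip [(array([447., 318.]), 0.66, array([0.5519, 0.4019])), (array([497., 271.]), 0.63, array([0.3977, 0.5087]))]
scene mat [(array([441., 287.]), 0.77, array([0.4667, 0.3791]))]
scene whistle [(array([362., 235.]), 0.74, array([0.3632, 0.1608]))]
scene elephant [(array([238., 209.]), 0.55, array([ 0.3601, -0.1844]))]
scene magnifier [(array([381., 378.]), 0.64, array([0.7198, 0.2804]))]
scene mug [(array([122., 278.]), 0.
[... 1329 characters left out ...]
ray([ 0.607 , -0.0178])), (array([348., 173.]), 0.23, array([0.702 , 0.2774]))]
side beadjar [(array([486., 314.]), 0.79, array([ 0.713 , -0.2902]))]
side thumb [(array([402., 258.]), 0.63, array([ 0.5785, -0.1117])), (array([402., 214.]), 0.3, array([ 0.664 , -0.0029]))]
side latch_pivot [(array([417., 255.]), 0.62, array([ 0.6301, -0.1098])), (array([267., 246.]), 0.5, array([0.3401, 0.1   ])), (array([354., 246.]), 0.16, array([ 0.5173, -0.0088]))]
wrist blade [(array([526., 222.]), 0.88, array([0.4147, 0.5838])), (array([313., 216.]), 0.86, array([0.4424, 0.3829]))]
wrist blade_tip [(array([467., 184.]), 0.98, array([0.3886, 0.513 ])), (array([318., 323.]), 0.8, array([0.5439, 0.4041]))]
```

The blade is back on the mat, the lid stands at about 71 degrees, the button is at about 90 degrees and the bystanders have not moved. I'm handing in.

```bash
python3 -c "
from bench import *
print(close_job())"
```

```text
the job is handed in; nothing more can be done
None
```

I handed the job in at about 23 s: the turn-button is clear of the lid, the lid stands open at about 71°, the blade lies flat on the mat where it was, and nothing else appears to have moved.

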